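# Shift-change battery swap at the packing bench

## Robot

A 7-joint arm with a two-finger parallel gripper is mounted at the origin on the work surface; the furniture and walls round the work are solid. World frame = base frame: x ahead of the robot, y to its left, z up, the work surface at z = 0. Lengths are in m, angles in rad, forces in N, time in s.
With the tool pointing down it reaches from about 0.425 to 0.875 m from the base axis. Payload 4.7 kg.
Tool frame: the origin (TCP) lies midway between the tips of the shut fingers; the grasp point (between the pads) lies 19 mm behind it; z points along the fingers, y is the line along which they close (so a half turn about z gives the same grasp; the last joint's range is limited). The gripper opens to 87 mm and grips with 3 to 60 N. Pads are 19 mm wide; open, the fingers measure 117 mm over their backs; the gripper's body (75 mm by 190 mm) begins 51 mm behind the grasp point.
Start: joints at [-1.333, 0.321, -0.07, 1.45, 0.023, 1.371, -0.057], TCP at [0.144, 0.634, 0.223] pointing down, gripper open.
Joint ranges: [-2.86, 2.86], [-0.3, 2.09], [-1.38, 1.24], [0.06, 2.45], [-1.56, 4.7], [0.09, 2.05], [-2.69, 2.69]. Speed limits (rad/s): [2.57, 2.57, 3.14, 3.14, 3.14, 3.14, 3.14].

## Interface

Orientations are given as a rotation vector (axis times angle).
In Python, from bench import ctrl gives the robot as it stands. The module is installed in compiled form; this text tells all that it offers.
- The arm moves only by the shell command python3 -m handwheel 'ROWS' [FORCE]. ROWS is JSON, a list of rows, each a list of 7 numbers: the finger opening in m, from 0 to 0.087, then the shift along the tool's x, y, z in m, then the turn, a rotation vector about the tool's x, y, z in degrees. A call has 1 to 12 rows; each row shifts and turns the commanded pose from where the row before left it, along the tool's axes as they then stand; what a row does not reach is not made up. A row lasts 1/8 s, in which the tool goes at most 62.5 mm and 10.7 degrees, less where a joint would pass 70% of its speed; a pose out of reach is approached as far as the arm can. A call is refused whole if a number of a shift passes 0.0625 or a number of a turn 10.7, either way. A call with a gripper value outside its range is refused whole. The fingers move at their own pace and stop on an object; FORCE is the grip in N (left out, the last holds). Time passes only in rows, so rows that do not move let the fingers close. It gives the time, the measured TCP pose, the force, the opening and the grip force at its end, in the units of the state.
- ctrl.get_state(): the state, without advancing time (a new reading comes with each control period).
- ctrl.get_image(name): name is "side" or "top" or "wrist"; returns (picture, depth): 384x512x3 uint8, blue, green, red; 384x512 float32, m along the optical axis (not along the pixel's ray), 0 where there is no reading.
- ctrl.camera_info(name): a dict with "intrinsics" (3x3 intrinsics, pixels), "D" ([k1, k2, p1, p2, k3] as OpenCV has them; the pictures are not rectified), "R" (3x3) and "t" (3): a world point X has camera coordinates R X + t. Camera axes: x right, y down, z forward; pixel columns grow to the right and rows downward; lengths in m; the calibration is good to about 2 mm. A picture is of the moment at which its call begins: read the wrist's pose just before it. camera_info takes no time and is no camera call; for the wrist camera it gives the pose at the moment of the call.
- ctrl.close_job(): hands the job in; it is judged then, once.
The state is a dict: "time": time; "joint_positions": joint angles; "qd": joint speeds; "joint_torque": joint torques, N m; "position": TCP position; "tool_rot": TCP orientation; "ft_force": force on the tool from outside, world axes, zero at the start; "torque": the same for the moment, N m; "grip_width": opening from 0.0 (shut) to 1.0 (fully open); "grip_force": force on a finger pad.
Only numpy, scipy, OpenCV 4.12 (cv2) and the standard library are available. Lean on these libraries where they do the work, as an engineer would, in place of code of your own. Each camera call takes 0.05 s, during which the arm holds its last target. There are 200 camera calls.

## Task

The label printer (blue bezel) and the counting scale (yellow bezel) both hold spent packs with a red lamp, while their charged packs with a green lamp sit in the two grey charging cradles. Change them over: the charged blue-capped pack into the printer, the charged yellow-capped pack into the scale, and the two spent packs into the cradles, one in each, no matter which. Every pack must end upright and fully home in its well, its notch over the well's rib, and be let go; all four wells are taken at the start, so stand a pack upright on the black rubber mat while you need room, and never tip one over.

Things in the scene. Friction and masses are not known exactly. Their poses are not given: they have to be found in the camera images.
- blue_charged: Blue cap, green lamp: the charged pack of the printer. Starts home in a cradle. All packs: upright, 60 (x) x 40 (y) x 92 mm tall, 0.19 to 0.31 kg, dark body; origin at the centre of the underside, z up. A notch 18 wide, 10 mm deep runs from top to bottom in the middle of the +x end, visible from above. Home, the top is 104 mm above the bench; grasp across the 40 mm, near the top.
- yellow_charged: Yellow cap, green lamp: the charged pack of the scale. Starts home in the other cradle. Otherwise like blue_charged, same size, frame and notch.
- blue_spent: Blue cap, red lamp: the spent pack of the printer. Starts home in the printer. Otherwise like blue_charged, same size, frame and notch.
- yellow_spent: Yellow cap, red lamp: the spent pack of the scale. Starts home in the scale. Otherwise like blue_charged, same size, frame and notch.
- cradle_1: Grey charging cradle, black bezel; holds the blue charged pack first. All four units: fixed; origin under the well's centre at bench level, x to the rear. Well 66 (x) x 46 (y) mm inside, floor at z = 12 mm, walls upright to 42, bezel sloping out 6 mm to the rim at 52. White rib on the +x wall (8 wide, 9 proud, to z = 34). Home: pack origin over the unit's, at z = 12, pack +x along unit +x.
- cradle_2: Grey charging cradle, black bezel, the same as cradle_1 (same well, rib and frame, origin under the well's centre at bench level); 110 x 68 mm over all. Holds the yellow charged pack first.
- printer: Dark grey mobile label printer with a bright blue bezel round its well; well, rib and frame as for cradle_1, origin under the well's centre at bench level. Its roll housing, up to 53 mm high and 86 mm wide, lies in front of the well, to x = -106 mm. A pack put in the wrong way round rests on the rib, 22 mm too high.
- scale: Light grey counting scale with a bright yellow bezel round its well; well, rib and frame as for cradle_1, origin under the well's centre at bench level. A display console, up to 50 mm high, lies in front of the well to x = -86 mm; the steel weighing plate, 38 mm high, lies to its right, x = -84 to 44, y = -34 to -138 mm.
- mat: Black ribbed rubber mat, 110 mm (x) by 100 mm (y), 4 mm thick, kept clear for standing a pack on; origin at the centre of its underside. Fixed to the bench.
Not all that is in view belongs to the job. Leave any pink look-alike of the yellow_spent alone.

How it is judged:
By the outcome, as a careful person would: the job done as asked, in the order asked, and still so for the second after the job is handed in, with the robot touching nothing.
It also fails if it takes over 120 s, if anything falls off the work surface, if the arm or the gripper's body presses on something with over 40 N, if the wrist force passes 120 N, or if a joint passes its speed limit or range.

## Working session

There is one attempt and no reset: what is moved stays moved. The work goes in short steps, Python scripts to look and compute and a shell command to move; the robot and the scene stay as the last step left them, time stands still between calls to the robot, and variables do not carry over. Pictures are saved under pics/ and viewed, at most 14 in all, crops included, and the job is handed in when it is done.

```bash
mkdir -p pics
python3 - <<'E'
from bench import ctrl
import cv2,numpy as np
for n in ("top","side"):
    im,d=ctrl.get_image(n); c=ctrl.camera_info(n)
    cv2.imwrite(f"pics/{n}0.png",im); np.save(f"pics/{n}0.npy",d)
    print(n,{k:np.round(np.array(v),4).tolist() for k,v in c.items() if k!='name'})
s=ctrl.get_state(); print(s)
E
```

```text
top {'intrinsics': [[441.3567, 0.0, 254.5511], [0.0, 441.3567, 190.0811], [0.0, 0.0, 1.0]], 'D': [-0.1465, 0.0, 0.0, 0.0, 0.0], 'R': [[-0.0039, -1.0, 0.0039], [-0.9855, 0.0032, -0.1699], [0.1699, -0.0045, -0.9855]], 't': [-0.1377, 0.5129, 0.9915]}
side {'intrinsics': [[457.8343, 0.0, 263.9805], [0.0, 457.8343, 190.9459], [0.0, 0.0, 1.0]], 'D': [-0.1143, 0.0, 0.0, 0.0, 0.0], 'R': [[-0.997, -0.0761, 0.0163], [-0.0448, 0.3895, -0.9199], [0.0637, -0.9179, -0.3917]], 't': [0.5185, 0.1243, 0.9954]}
{'time': 0.1, 'joint_positions': array([-1.33287848,  0.32175054, -0.07009942,  1.45156148,  0.02260322,
        1.37078991, -0.05689334]), 'qd': array([ 0.00030398, -0.00263777,  0.00143457, -0.00246441,  0.00088735,
        0.00054346,  0.00027559]), 'joint_torque': array([ 6.99880525e-05, -4.92564654e+01, -4.05493928e-01, -3.13403320e+01,
       -6.41384278e-02,  3.93498782e-02,  7.66445578e-05]), 'position': array([0.14419918, 0.63329371, 0.22156566]), 'tool_rot': array([-3.50750559e-01, -3.12184837e+00,  2.70038883e-03]), 'ft_force': array([-0.55757163,  0.35585145,  0.50139021]), 'torque': array([0.00489656, 0.01033078, 0.00758129]), 'grip_force': 0.0, 'grip_width': 1.0028017719556768}
```

View pics/top0.png

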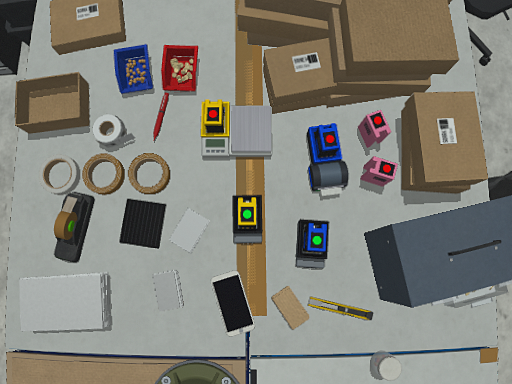

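View pics/side0.png

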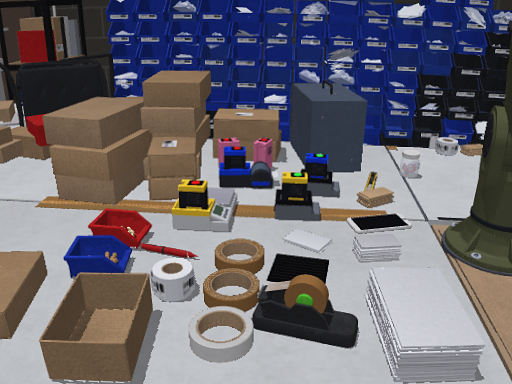

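The top view shows the following:
- yellow_spent in the scale at (213,115), red lamp
- yellow_charged in a cradle at (247,213), green lamp
- blue_spent in the printer at (328,140), red lamp
- blue_charged in a cradle at (316,239), green lamp
- pink decoys at (374,127) and (381,170), which are neither blue nor yellow, so I'll leave them alone
- mat at (143,223)

I'll measure these and confirm each one in an enlarged crop.

```bash
cat > h.py <<'E'
import cv2,numpy as np
from bench import ctrl
def ray(ci,px,z):
    K=np.array(ci["intrinsics"]);R=np.array(ci["R"]);t=np.array(ci["t"])
    p=cv2.undistortPoints(np.array(px,float).reshape(-1,1,2),K,np.array(ci["D"],float)).reshape(-1,2)
    d=np.c_[p,np.ones(len(p))]@R; o=-R.T@t
    return (o+d*((z-o[2])/d[:,2])[:,None])[:,:2]
def mask(im,col):
    h=cv2.cvtColor(im,cv2.COLOR_BGR2HSV)
    lo,hi={'blue':((105,120,50),(130,255,255)),'yellow':((22,130,80),(34,255,255)),'black':((0,0,0),(180,255,45)),
      'red':((0,180,120),(6,255,255)),'green':((50,150,100),(75,255,255))}[col]
    return cv2.inRange(h,lo,hi)
def tool():
    s=ctrl.get_state();R=cv2.Rodrigues(np.array(s["tool_rot"]))[0]
    return np.array(s["position"]),R,s
E
python3 - <<'E'
from h import *
im=cv2.imread("pics/top0.png");d=np.load("pics/top0.npy");ci=ctrl.camera_info("top")
tiles=[]
for n,(u,v) in dict(ys=(213,118),bs=(328,145),yc=(247,215),bc=(316,241)).items():
    c=im[v-32:v+32,u-40:u+40]; tiles.append(cv2.resize(c,None,fx=5,fy=5,interpolation=cv2.INTER_CUBIC)[:300])
    m=mask(c,'red' if n[1]=='s' else 'green');M=cv2.moments(m,True)
    px=(M['m10']/M['m00']+u-40,M['m01']/M['m00']+v-32); print(n,'lamp',np.round(px,1),ray(ci,[px],.104).round(4),M['m00'])
cv2.imwrite("pics/tiles.png",np.vstack([np.hstack(tiles[:2]),np.hstack(tiles[2:])]))
c=im[190:255,110:175];m=mask(c,'black');k=max(cv2.findContours(m,0,2)[0],key=cv2.contourArea)
b=cv2.boxPoints(cv2.minAreaRect(k))+[110,190];w=ray(ci,b,.004);print('mat',w.round(3).tolist(),w.mean(0))
# heights of surroundings
K=np.array(ci["intrinsics"]);R=np.array(ci["R"]);t=np.array(ci["t"])
vv,uu=np.mgrid[0:384,0:512];p=cv2.undistortPoints(np.stack([uu,vv],-1).reshape(-1,1,2).astype(float),K,np.array(ci["D"])).reshape(384,512,2)
P=(np.dstack([p,np.ones((384,512))])*d[...,None]-t)@R
np.save("pics/P.npy",P)
for q in [(300,85),(350,60),(360,40),(440,110),(420,180),(374,127),(381,170),(213,115),(247,213),(328,138),(316,238),(400,250),(143,223),(70,225),(125,172),(155,182),(190,230),(103,175)]:print(q,P[q[1],q[0]].round(3))
ci=ctrl.camera_info("wrist");p0,R0,s=tool();Rc=np.array(ci["R"]);o=-Rc.T@np.array(ci["t"])
print('tool R',R0.round(3).tolist());print('cam in tool',(R0.T@(o-p0)).round(4),(Rc@R0).round(3).tolist(),np.array(ci["intrinsics"]).round(1).tolist())
E
```

```text
ys lamp [198.9 101.2] [[ 0.7107 -0.0116]] 95.0
bs lamp [329.5 138.5] [[ 0.6204 -0.3099]] 52.0
yc lamp [246.7 213.7] [[ 0.4495 -0.1218]] 63.0
bc lamp [316.6 239.9] [[ 0.3916 -0.2739]] 69.0
mat [[0.392, 0.189], [0.5, 0.176], [0.485, 0.078], [0.378, 0.092]] [0.43904099 0.13384909]
(300, 85) [ 0.74  -0.243  0.128]
(350, 60) [ 0.736 -0.329  0.263]
(360, 40) [ 0.771 -0.347  0.282]
(440, 110) [ 0.68  -0.562  0.14 ]
(420, 180) [ 0.523 -0.512  0.112]
(374, 127) [ 0.652 -0.418  0.093]
(381, 170) [ 0.549 -0.428  0.094]
(213, 115) [ 0.675 -0.045  0.108]
(247, 213) [ 0.451 -0.122  0.104]
(328, 138) [ 0.621 -0.306  0.106]
(316, 238) [ 0.396 -0.273  0.105]
(400, 250) [ 0.363 -0.418  0.226]
(143, 223) [0.439 0.131 0.006]
(70, 225) [0.427 0.288 0.072]
(125, 172) [0.567 0.183 0.001]
(155, 182) [ 0.541  0.107 -0.001]
(190, 230) [0.422 0.015 0.01 ]
(103, 175) [0.559 0.239 0.002]
tool R [[-0.975, 0.222, -0.0], [0.222, 0.975, -0.002], [-0.0, -0.002, -1.0]]
cam in tool [ 0.0699 -0.     -0.1603] [[0.001, 1.0, -0.001], [-0.967, 0.0, -0.255], [-0.255, 0.001, 0.967]] [[276.8, 0.0, 253.0], [0.0, 276.8, 193.2], [0.0, 0.0, 1.0]]
```

View pics/tiles.png

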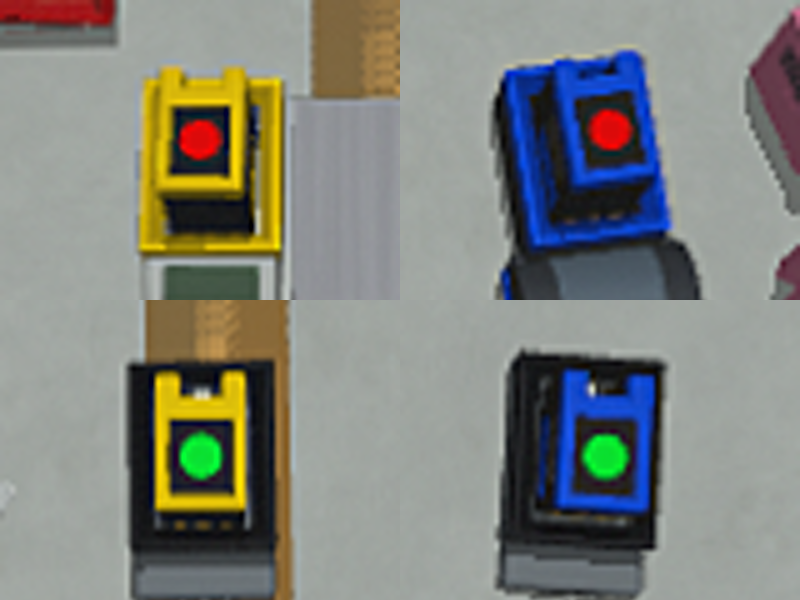

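The crops confirm all four packs by cap and lamp. All notches point away from the robot (+x). Now moving to hover over the printer.

```bash
python3 -m handwheel '[[0.087,-0.049,-0.044,0,0,0,0],[0.087,-0.049,-0.044,0,0,0,0],[0.087,-0.049,-0.044,0,0,0,0],[0.087,-0.049,-0.044,0,0,0,0],[0.087,-0.049,-0.044,0,0,0,0],[0.087,-0.049,-0.044,0,0,0,0],[0.087,-0.049,-0.044,0,0,0,0],[0.087,-0.049,-0.044,0,0,0,0],[0.087,0,0,0,0,0,-6.4],[0.087,0,0,0,0,0,-6.4]]' 20
python3 -m handwheel '[[0.087,-0.010,-0.057,0,0,0,0],[0.087,-0.010,-0.057,0,0,0,0],[0.087,-0.010,-0.057,0,0,0,0],[0.087,-0.010,-0.057,0,0,0,0],[0.087,-0.010,-0.057,0,0,0,0],[0.087,-0.010,-0.04,0,0,0,0],[0.087,0,0,0,0,0,0]]'
python3 - <<'E'
from h import *
P=np.load("pics/P.npy")
m=(P[...,2]>.12)&(P[...,0]<.78)&(P[...,0]>.3)&(abs(P[...,1])<.45)
q=P[m];
for y in np.arange(-.45,.3,.05):
    k=q[(q[:,1]>=y)&(q[:,1]<y+.05)]
    if len(k): print(round(y,2),k[:,0].min().round(3),k[:,2].max().round(3))
im,d=ctrl.get_image("wrist");cv2.imwrite("pics/w1.png",im);np.save("pics/w1.npy",d)
p,R,s=tool();print(p,R.round(3).tolist())
E
```

```text
time: 1.35
position: [0.4331, 0.2244, 0.2222]
tool_rot: [0.001, -3.141, 0.0]
ft_force: [0.1, -0.1, -0.7]
grip_width: 1.0
grip_force: 0.0
time: 2.22
position: [0.4924, -0.1035, 0.2225]
tool_rot: [-0.012, -3.141, 0.002]
ft_force: [-0.8, -0.6, -0.8]
grip_width: 0.999
grip_force: 0.0
-0.45 0.3 0.285
-0.4 0.723 0.286
-0.35 0.723 0.286
-0.3 0.724 0.132
-0.25 0.715 0.131
-0.2 0.711 0.131
-0.15 0.336 1.065
[ 0.49241998 -0.10082806  0.22225611] [[-1.0, 0.004, -0.001], [0.004, 1.0, -0.0], [0.001, -0.0, -1.0]]
```

View pics/w1.png

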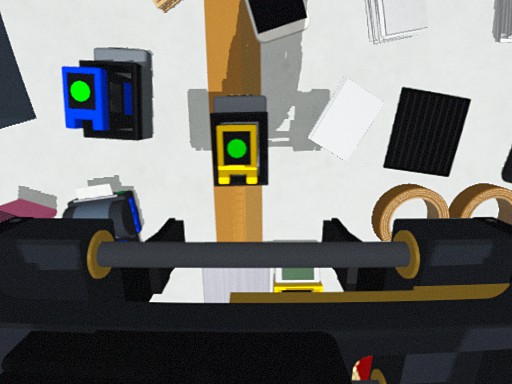

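The wrist view shows blue_charged at (80,92) and yellow_charged at (237,148). The gripper hides everything from row 215 down. I'll use the lamp centre as the pack's reference point, because any bias then cancels between grasp and placing. Comparing wrist and top now.

```bash
cat >> h.py <<'E'
def packs(im,ci,z=.104,zone=None):
    out=[]
    for lc in ('red','green'):
        m=mask(im,lc)
        if zone: m[zone:]=0
        for k in cv2.findContours(m,0,2)[0]:
            a=cv2.contourArea(k);(cx,cy),r=cv2.minEnclosingCircle(k)
            if a<35 or a<.65*np.pi*r*r or r>25: continue
            M=cv2.moments(k);px=(M['m10']/M['m00'],M['m01']/M['m00'])
            for cc in ('blue','yellow'):
                c=mask(im,cc);h=int(5.2*r);x0,y0=max(int(cx)-h,0),max(int(cy)-h,0)
                w=c[y0:y0+2*h,x0:x0+2*h]
                ks=[q for q in cv2.findContours(w,0,2)[0] if cv2.pointPolygonTest(cv2.convexHull(q),(px[0]-x0,px[1]-y0),False)>0]
                if not ks: continue
                q=cv2.convexHull(max(ks,key=cv2.contourArea)).reshape(-1,2)+[x0,y0]
                g=ray(ci,q,z);re=cv2.minAreaRect((g*1000).astype(np.float32));b=cv2.boxPoints(re)
                e=b[1]-b[0];f=b[2]-b[1];l=e if abs(e[0])>abs(e[1]) else f
                yaw=(np.degrees(np.arctan2(l[1],l[0]))+90)%180-90
                out.append((cc+'_'+lc,np.round(px,1).tolist(),ray(ci,[px],z)[0].round(4).tolist(),'yaw',round(float(yaw),1),'rect',np.round(re[1]).tolist(),np.round(re[0]).tolist()))
    return out
E
python3 - <<'E'
from h import *
for f,n,z in(("top0","top",None),("w1","wrist",210)):
    for o in packs(cv2.imread(f"pics/{f}.png"),ctrl.camera_info(n),zone=z): print(n,*o)
E
```

```text
top blue_red [329.5, 138.5] [0.6204, -0.3099] yaw 7.2 rect [79.0, 66.0] [615.0, -298.0]
top yellow_red [212.5, 113.5] [0.6802, -0.0436] yaw -0.4 rect [65.0, 77.0] [677.0, -50.0]
top blue_green [316.5, 239.9] [0.3915, -0.2738] yaw -5.6 rect [42.0, 62.0] [398.0, -273.0]
top yellow_green [246.7, 213.7] [0.4495, -0.1218] yaw -0.2 rect [37.0, 60.0] [457.0, -121.0]
wrist yellow_green [236.2, 148.0] [0.4492, -0.117] yaw 1.4 rect [60.0, 41.0] [456.0, -117.0]
wrist blue_green [79.8, 90.7] [0.3922, -0.2687] yaw -4.4 rect [45.0, 60.0] [400.0, -264.0]
```

```bash
python3 -m handwheel '[[0.087,-0.042,-0.051,0,0,0,0],[0.087,-0.042,-0.051,0,0,0,0],[0.087,-0.042,-0.051,0,0,0,0],[0.087,-0.042,-0.051,0,0,0,0],[0.087,0,0,0,0,0,0],[0.087,0,0,0,0,0,0],[0.087,0,0,0,0,0,0]]'
cat > look.py <<'E'
from h import *
import sys
for i in range(3):
    p,R,s=tool();ci=ctrl.camera_info("wrist");im,d=ctrl.get_image("wrist")
    print(p.round(4),'tool yaw',np.degrees(np.arctan2(-R[0,1],R[1,1])).round(2))
    for o in packs(im,ci,float(sys.argv[2]) if len(sys.argv)>2 else .104,zone=215): print(*o)
cv2.imwrite(f"pics/{sys.argv[1]}.png",im)
E
python3 look.py w2
```

```text
time: 3.15
position: [0.6519, -0.2901, 0.2235]
tool_rot: [-0.003, 3.14, 0.003]
ft_force: [0.1, 0.3, 0.4]
grip_width: 1.002
grip_force: 0.0
[ 0.6519 -0.2901  0.2235] tool yaw 0.12
blue_red [234.5, 158.6] [0.6199, -0.3082] yaw 7.3 rect [74.0, 57.0] [619.0, -304.0]
[ 0.6519 -0.2902  0.2239] tool yaw 0.12
blue_red [234.7, 158.5] [0.6199, -0.3082] yaw 7.4 rect [74.0, 57.0] [619.0, -304.0]
[ 0.6519 -0.2905  0.224 ] tool yaw 0.1
blue_red [234.9, 158.5] [0.6199, -0.3083] yaw 7.2 rect [74.0, 58.0] [619.0, -304.0]
```

View pics/w2.png

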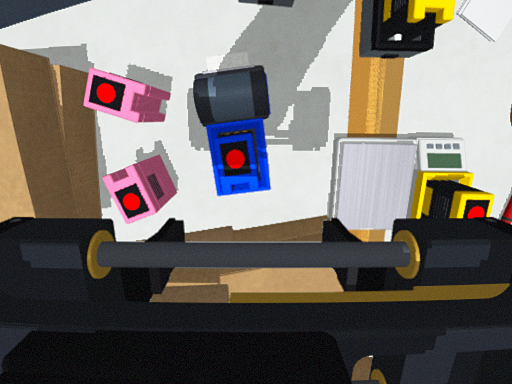

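The printer's pack (blue cap, red lamp) is at (235,158). The pinks are at (105,93) and (131,201), and the nearer one is about 55 mm from the pack, so I'll open the fingers only to 60 mm.

```bash
python3 -m handwheel '[[0.06,0,0,0,0,0,-7.3],[0.06,0.029,-0.0135,0.04,0,0,0],[0.06,0,0,0.035,0,0,0],[0.06,0,0,0,0,0,0],[0.06,0,0,0,0,0,0]]'
python3 look.py w3
```

```text
time: 3.92
position: [0.6258, -0.309, 0.1495]
tool_rot: [-0.202, 3.133, -0.001]
ft_force: [0.4, 0.4, 0.6]
grip_width: 0.692
grip_force: 0.0
[ 0.6258 -0.309   0.1495] tool yaw 7.37
blue_red [254.3, 204.6] [0.6194, -0.3085] yaw 7.3 rect [75.0, 53.0] [613.0, -309.0]
[ 0.6261 -0.3094  0.1499] tool yaw 7.36
blue_red [255.2, 204.3] [0.6195, -0.3082] yaw 7.3 rect [76.0, 53.0] [614.0, -309.0]
[ 0.626  -0.3096  0.1499] tool yaw 7.35
blue_red [255.3, 204.2] [0.6194, -0.3083] yaw 7.4 rect [76.0, 53.0] [614.0, -309.0]
```

View pics/w3.png

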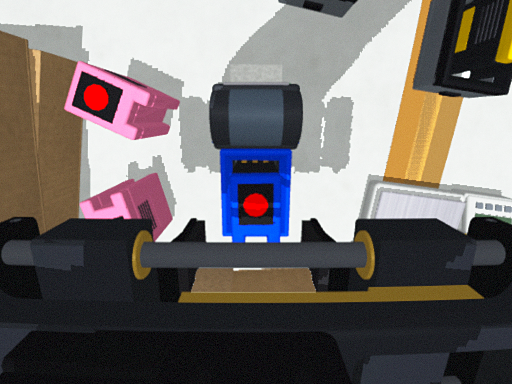

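The pack is centred between the fingers, with the lamp at (255,204). Next: descend, grip and lift.

```bash
python3 -m handwheel '[[0.06,0,0.002,0.04,0,0,0],[0.06,0,0,0.038,0,0,0],[0.06,0,0,0,0,0,0],[0.06,0,0,0,0,0,0],[0.03,0,0,0,0,0,0],[0.03,0,0,0,0,0,0],[0.03,0,0,0,0,0,0],[0.03,0,0,0,0,0,0]]' 30
python3 -m handwheel '[[0.03,0,0,-0.03,0,0,0],[0.03,0,0,-0.04,0,0,0],[0.03,0,0,-0.05,0,0,0],[0.03,0,0,-0.04,0,0,0],[0.03,0,0,0,0,0,0]]'
```

```text
time: 5.08
position: [0.6248, -0.3079, 0.0705]
tool_rot: [-0.199, 3.134, -0.001]
ft_force: [-0.2, 0.7, 3.5]
grip_width: 0.461
grip_force: 29.9
time: 5.7
position: [0.6255, -0.3089, 0.2328]
tool_rot: [-0.199, 3.13, -0.004]
ft_force: [-0.5, -0.8, -3.6]
grip_width: 0.46
grip_force: 29.9
```

```bash
python3 -m handwheel '[[0.03,0,0,0,0,0,7.3],[0.03,0.02,0.049,0,0,0,0],[0.03,0.02,0.049,0,0,0,0],[0.03,0.02,0.049,0,0,0,0],[0.03,0.02,0.049,0,0,0,0],[0.03,0.02,0.049,0,0,0,0],[0.03,0.02,0.049,0,0,0,0],[0.03,0.02,0.049,0,0,0,0],[0.03,0.02,0.049,0,0,0,0],[0.03,0.02,0.051,0,0,0,0],[0.03,0,0,0,0,0,0],[0.03,0,0,0,0,0,0]]'
python3 -m handwheel '[[0.03,0,0,0.06,0,0,0],[0.03,0,0,0.05,0,0,0],[0.03,0,0,0.02,0,0,0],[0.03,0,0,0,0,0,0],[0.03,0,0,0,0,0,0]]'
```

```text
time: 7.2
position: [0.4436, 0.1348, 0.228]
tool_rot: [0.001, -3.139, 0.003]
ft_force: [-0.5, -0.3, -3.0]
grip_width: 0.456
grip_force: 30.0
time: 7.82
position: [0.4455, 0.1348, 0.1004]
tool_rot: [0.003, 3.14, 0.001]
ft_force: [0.2, 0.8, -2.2]
grip_width: 0.458
grip_force: 30.0
```

```bash
python3 -m handwheel '[[0.03,0,0,0.025,0,0,0],[0.03,0,0,0.008,0,0,0],[0.03,0,0,0.004,0,0,0],[0.03,0,0,0.002,0,0,0],[0.03,0,0,0,0,0,0]]'
```

```text
time: 8.45
position: [0.4453, 0.1355, 0.0624]
tool_rot: [0.001, 3.141, 0.001]
ft_force: [-3.9, -2.2, 6.5]
grip_width: 0.462
grip_force: 30.0
```

The mat took the load (+6.5 N). Releasing, rising and going to look at cradle_1.

```bash
python3 -m handwheel '[[0.07,0,0,0,0,0,0],[0.07,0,0,0,0,0,0],[0.07,0,0,0,0,0,0],[0.07,0,0,-0.05,0,0,0],[0.07,0,0,-0.06,0,0,0],[0.07,0,0,-0.05,0,0,0],[0.07,0,0,0,0,0,0]]'
python3 look.py w4 .096
python3 -m handwheel '[[0.07,0.002,-0.058,0,0,0,0],[0.07,0.002,-0.058,0,0,0,0],[0.07,0.002,-0.058,0,0,0,0],[0.07,0.002,-0.058,0,0,0,0],[0.07,0.002,-0.058,0,0,0,0],[0.07,0.002,-0.058,0,0,0,0],[0.07,0.002,-0.058,0,0,0,0],[0.07,0,0,0,0,0,0],[0.07,0,0,0,0,0,0]]'
python3 look.py w5
```

```text
time: 9.32
position: [0.4471, 0.1365, 0.2248]
tool_rot: [0.001, 3.134, 0.008]
ft_force: [0.3, -0.4, -0.4]
grip_width: 0.801
grip_force: 0.0
[0.4471 0.1365 0.2248] tool yaw -0.02
blue_red [251.2, 179.9] [0.4397, 0.1357] yaw 0.9 rect [61.0, 41.0] [445.0, 135.0]
yellow_green [16.4, 190.7] [0.4512, -0.1269] yaw 0.1 rect [63.0, 50.0] [456.0, -119.0]
[0.4456 0.136  0.2223] tool yaw -0.01
blue_red [251.9, 182.4] [0.4399, 0.1356] yaw 1.0 rect [60.0, 41.0] [445.0, 135.0]
yellow_green [16.0, 192.8] [0.4512, -0.127] yaw 0.1 rect [63.0, 50.0] [457.0, -119.0]
[0.4445 0.1355 0.2206] tool yaw -0.02
blue_red [252.4, 184.0] [0.4399, 0.1355] yaw 1.0 rect [61.0, 41.0] [445.0, 136.0]
yellow_green [15.9, 194.5] [0.4514, -0.1271] yaw 0.4 rect [62.0, 50.0] [456.0, -120.0]
time: 10.6
position: [0.4297, -0.2697, 0.2193]
tool_rot: [-0.001, -3.139, -0.0]
ft_force: [0.1, 0.3, -0.5]
grip_width: 0.804
grip_force: 0.0
[ 0.4297 -0.2697  0.2193] tool yaw -0.04
yellow_green [393.7, 207.7] [0.4481, -0.1201] yaw 0.4 rect [38.0, 44.0] [443.0, -124.0]
blue_green [250.2, 153.4] [0.3914, -0.272] yaw -4.7 rect [41.0, 60.0] [398.0, -272.0]
[ 0.4302 -0.2689  0.2195] tool yaw 0.08
yellow_green [392.7, 207.6] [0.4484, -0.1202] yaw 0.5 rect [56.0, 44.0] [452.0, -124.0]
blue_green [249.4, 152.9] [0.3914, -0.2721] yaw -4.4 rect [41.0, 60.0] [398.0, -273.0]
[ 0.4304 -0.2687  0.2197] tool yaw 0.13
yellow_green [392.3, 207.3] [0.4484, -0.1202] yaw 0.2 rect [57.0, 44.0] [451.0, -124.0]
blue_green [249.1, 152.3] [0.3913, -0.2721] yaw -4.7 rect [41.0, 60.0] [398.0, -272.0]
```

View pics/w5.png

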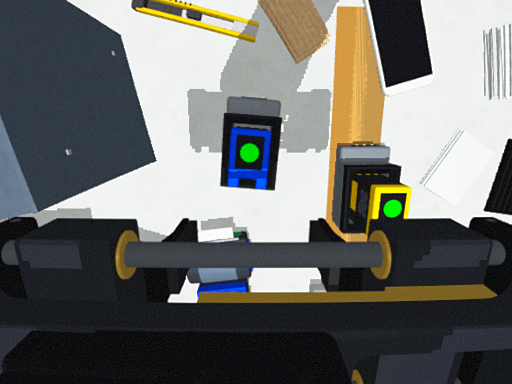

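blue_charged (blue cap, green lamp) is at (249,152) in its cradle. The dark cabinet on the left is tall, so I'll check its clearance from the gripper body first.

Run:
```python
from h import *
P=np.load("pics/P.npy")
m=(P[...,2]>.11)&(P[...,1]<-.31)&(P[...,1]>-.5)&(P[...,0]<.5)&(P[...,0]>.2)
q=P[m];print(len(q))
for x in np.arange(.2,.5,.02):
    k=q[(q[:,0]>=x)&(q[:,0]<x+.02)]
    if len(k): i=k[:,1].argmax();print(round(x,2),k[i].round(3))
```

```text
4837
0.24 [ 0.258 -0.435  0.125]
0.26 [ 0.277 -0.431  0.196]
0.28 [ 0.298 -0.426  0.217]
0.3 [ 0.32  -0.422  0.123]
0.32 [ 0.335 -0.418  0.166]
0.34 [ 0.36  -0.413  0.216]
0.36 [ 0.379 -0.409  0.146]
0.38 [ 0.399 -0.404  0.163]
0.4 [ 0.414 -0.4    0.134]
0.42 [ 0.421 -0.438  0.224]
```

The cabinet edge is at y ≈ -0.40 and the gripper body reaches -0.37, so it clears. Grasping.

```bash
python3 -m handwheel '[[0.07,0,0,0,0,0,4.6],[0.07,0.0325,-0.006,0.03,0,0,0],[0.07,0,0,0.04,0,0,0],[0.07,0,0,0,0,0,0],[0.07,0,0,0,0,0,0]]'
python3 look.py w6
```

```text
time: 11.38
position: [0.3985, -0.2737, 0.1516]
tool_rot: [0.124, 3.139, -0.002]
ft_force: [-0.6, 0.9, 0.2]
grip_width: 0.804
grip_force: 0.0
[ 0.3985 -0.2737  0.1516] tool yaw -4.54
blue_green [253.8, 202.8] [0.3914, -0.2722] yaw -4.5 rect [41.0, 59.0] [395.0, -273.0]
[ 0.3987 -0.274   0.1518] tool yaw -4.54
blue_green [254.2, 202.1] [0.3912, -0.2722] yaw -4.5 rect [41.0, 60.0] [395.0, -273.0]
[ 0.3988 -0.2741  0.1519] tool yaw -4.55
blue_green [254.3, 202.1] [0.3913, -0.2722] yaw -4.5 rect [41.0, 60.0] [396.0, -273.0]
```

```bash
python3 -m handwheel '[[0.07,0.002,0.001,0.04,0,0,0],[0.07,0,0,0.041,0,0,0],[0.07,0,0,0,0,0,0],[0.07,0,0,0,0,0,0],[0.03,0,0,0,0,0,0],[0.03,0,0,0,0,0,0],[0.03,0,0,0,0,0,0],[0.03,0,0,0,0,0,0]]' 30
python3 -m handwheel '[[0.03,0,0,-0.03,0,0,0],[0.03,0,0,-0.04,0,0,0],[0.03,0,0,-0.05,0,0,0],[0.03,0,0,-0.04,0,0,0],[0.03,0,0,0,0,0,0],[0.03,0,0,0,0,0,0]]'
```

```text
time: 12.52
position: [0.3958, -0.2727, 0.0698]
tool_rot: [0.127, 3.138, 0.001]
ft_force: [-0.3, 0.8, 2.6]
grip_width: 0.458
grip_force: 30.0
time: 13.28
position: [0.3947, -0.2724, 0.2283]
tool_rot: [-0.127, -3.137, -0.002]
ft_force: [-0.3, -0.5, -2.8]
grip_width: 0.457
grip_force: 30.0
```

```bash
python3 -m handwheel '[[0.03,0,0,0,0,0,-5.95],[0.03,0,0,0,0,0,-5.95],[0.03,-0.0372,-0.0107,0,0,0,0],[0.03,-0.0372,-0.0107,0,0,0,0],[0.03,-0.0372,-0.0107,0,0,0,0],[0.03,-0.0372,-0.0107,0,0,0,0],[0.03,-0.0372,-0.0107,0,0,0,0],[0.03,-0.0372,-0.0107,0,0,0,0],[0.03,0,0,0.04,0,0,0],[0.03,0,0,0.04,0,0,0],[0.03,0,0,0,0,0,0],[0.03,0,0,0,0,0,0]]'
python3 -c "
from h import *
import time
for i in range(3):
  p,R,s=tool();print(p.round(4),np.degrees(np.arctan2(-R[0,1],R[1,1])).round(2));ctrl.get_image('wrist')"
```

```text
time: 14.78
position: [0.625, -0.3087, 0.1498]
tool_rot: [0.199, -3.135, 0.001]
ft_force: [0.9, -0.7, -1.5]
grip_width: 0.457
grip_force: 30.0
[ 0.625  -0.3087  0.1498] 7.25
[ 0.6255 -0.309   0.1508] 7.26
[ 0.6257 -0.309   0.1514] 7.27
```

```bash
python3 -m handwheel '[[0.03,0.0013,0.0015,0.02,0,0,0],[0.03,0,0,0.015,0,0,0],[0.03,0,0,0.008,0,0,0],[0.03,0,0,0.008,0,0,0],[0.03,0,0,0,0,0,0]]'
python3 -m handwheel '[[0.03,0,0,0.008,0,0,0],[0.03,0,0,0.008,0,0,0],[0.03,0,0,0,0,0,0]]'
```

```text
time: 15.55
position: [0.6233, -0.3067, 0.0978]
tool_rot: [0.199, -3.134, -0.001]
ft_force: [-0.3, -0.1, -2.4]
grip_width: 0.459
grip_force: 30.0
time: 15.92
position: [0.6231, -0.3064, 0.0815]
tool_rot: [0.199, -3.134, -0.001]
ft_force: [0.4, -0.3, -3.0]
grip_width: 0.455
grip_force: 30.0
```

```bash
python3 -m handwheel '[[0.03,0,0,0.006,0,0,0],[0.03,0,0,0.004,0,0,0],[0.03,0,0,0.002,0,0,0],[0.03,0,0,0,0,0,0]]'
```

```text
time: 16.42
position: [0.6236, -0.3068, 0.0704]
tool_rot: [0.199, -3.135, -0.0]
ft_force: [0.1, 0.4, -3.1]
grip_width: 0.453
grip_force: 30.0
```

```bash
python3 -m handwheel '[[0.03,0,0,0.0015,0,0,0],[0.03,0,0,0,0,0,0]]'; python3 -m handwheel '[[0.06,0,0,0,0,0,0],[0.06,0,0,0,0,0,0],[0.06,0,0,0,0,0,0],[0.06,0,0,-0.04,0,0,0],[0.06,0,0,-0.055,0,0,0],[0.06,0,0,-0.055,0,0,0],[0.06,-0.03,0,0,0,0,0],[0.06,0,0,0,0,0,0]]'
python3 look.py w7
```

```text
time: 16.68
position: [0.6237, -0.3071, 0.0699]
tool_rot: [-0.199, 3.135, 0.0]
ft_force: [-1.2, 1.4, 3.5]
grip_width: 0.458
grip_force: 30.0
time: 17.68
position: [0.6556, -0.3015, 0.219]
tool_rot: [-0.205, 3.134, 0.0]
ft_force: [0.5, 0.3, -0.5]
grip_width: 0.689
grip_force: 0.0
[ 0.6556 -0.3015  0.219 ] tool yaw 7.47
blue_green [251.4, 154.0] [0.6188, -0.3075] yaw 6.4 rect [73.0, 57.0] [619.0, -308.0]
[ 0.6539 -0.3024  0.2184] tool yaw 7.37
blue_green [252.0, 156.2] [0.6188, -0.3074] yaw 6.8 rect [73.0, 57.0] [619.0, -308.0]
[ 0.6528 -0.303   0.2182] tool yaw 7.28
blue_green [252.4, 157.6] [0.619, -0.3074] yaw 7.3 rect [73.0, 58.0] [619.0, -308.0]
yellow_green [476.9, 6.2] [0.4517, -0.1198] yaw 0.5 rect [48.0, 46.0] [467.0, -126.0]
```

View pics/w7.png

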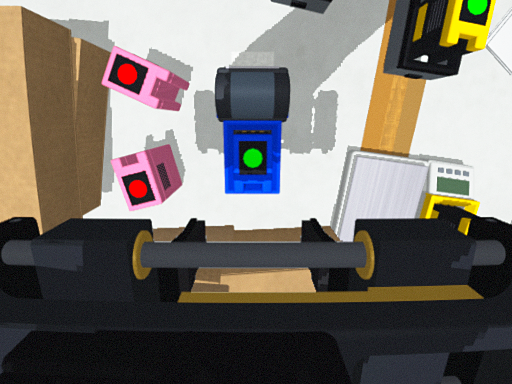

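blue_charged is home in the printer: green lamp at (252,157), and the floor took the load at the expected height. Next, yellow_spent in the scale.

```bash
python3 -m handwheel '[[0.07,0,0,0,0,0,7.3],[0.07,-0.0134,0.052,0,0,0,0],[0.07,-0.0134,0.052,0,0,0,0],[0.07,-0.0134,0.052,0,0,0,0],[0.07,-0.0134,0.052,0,0,0,0],[0.07,-0.0134,0.052,0,0,0,0],[0.07,0,0,0,0,0,0],[0.07,0,0,0,0,0,0]]'
python3 look.py w8
```

```text
time: 18.82
position: [0.7196, -0.0441, 0.2187]
tool_rot: [-0.002, -3.141, 0.002]
ft_force: [-0.3, -0.9, -0.4]
grip_width: 0.8
grip_force: 0.0
[ 0.7196 -0.0441  0.2187] tool yaw -0.07
yellow_red [254.0, 151.7] [0.6797, -0.0427] yaw -0.2 rect [56.0, 72.0] [681.0, -43.0]
[ 0.7195 -0.0453  0.219 ] tool yaw -0.18
yellow_red [255.4, 151.9] [0.6799, -0.0425] yaw -0.1 rect [56.0, 72.0] [681.0, -43.0]
[ 0.7195 -0.0458  0.2192] tool yaw -0.23
yellow_red [255.9, 151.8] [0.6799, -0.0424] yaw -0.2 rect [56.0, 72.0] [681.0, -43.0]
```

View pics/w8.png

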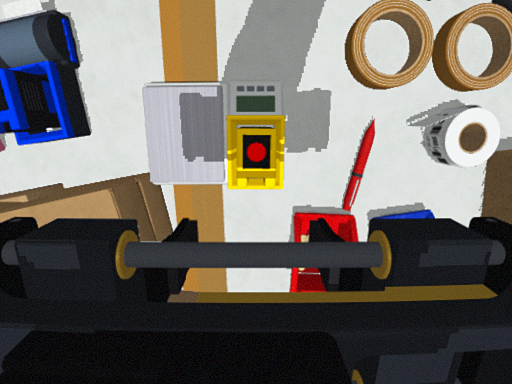

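yellow_spent (yellow cap, red lamp) is at (256,152). Grasping.

```bash
python3 -m handwheel '[[0.07,0.0345,0.003,0.03,0,0,0],[0.07,0,0,0.04,0,0,0],[0.07,0,0,0,0,0,0],[0.07,0,0,0,0,0,0]]'
python3 look.py w9
```

```text
time: 19.48
position: [0.6867, -0.0413, 0.1507]
tool_rot: [0.002, 3.14, -0.001]
ft_force: [-0.6, -0.1, 0.1]
grip_width: 0.804
grip_force: 0.0
[ 0.6867 -0.0413  0.1507] tool yaw -0.09
yellow_red [251.2, 203.5] [0.6799, -0.0424] yaw -0.1 rect [54.0, 75.0] [675.0, -42.0]
[ 0.6871 -0.0412  0.1511] tool yaw -0.07
yellow_red [251.1, 202.6] [0.6798, -0.0424] yaw -0.0 rect [54.0, 76.0] [675.0, -42.0]
[ 0.6872 -0.0411  0.1512] tool yaw -0.06
yellow_red [251.0, 202.5] [0.6798, -0.0424] yaw -0.0 rect [53.0, 76.0] [675.0, -42.0]
```

```bash
python3 -m handwheel '[[0.07,0.002,-0.0013,0.04,0,0,0],[0.07,0,0,0.041,0,0,0],[0.07,0,0,0,0,0,0],[0.07,0,0,0,0,0,0],[0.03,0,0,0,0,0,0],[0.03,0,0,0,0,0,0],[0.03,0,0,0,0,0,0],[0.03,0,0,0,0,0,0]]' 30
python3 -m handwheel '[[0.03,0,0,-0.03,0,0,0],[0.03,0,0,-0.04,0,0,0],[0.03,0,0,-0.05,0,0,0],[0.03,0,0,-0.045,0,0,0],[0.03,0,0,0,0,0,0],[0.03,0,0,0,0,0,0]]'
```

```text
time: 20.62
position: [0.6841, -0.0416, 0.0684]
tool_rot: [0.001, 3.141, -0.0]
ft_force: [-1.1, -0.8, 2.5]
grip_width: 0.459
grip_force: 29.7
time: 21.38
position: [0.6833, -0.041, 0.2316]
tool_rot: [-0.001, -3.14, -0.001]
ft_force: [-1.0, 0.6, -2.6]
grip_width: 0.456
grip_force: 29.8
```

```bash
python3 -m handwheel '[[0.03,0,0,0,0,0,4.5],[0.03,0.0384,-0.0362,0,0,0,0],[0.03,0.0384,-0.0362,0,0,0,0],[0.03,0.0384,-0.0362,0,0,0,0],[0.03,0.0384,-0.0362,0,0,0,0],[0.03,0.0384,-0.0362,0,0,0,0],[0.03,0.0384,-0.0362,0,0,0,0],[0.03,0.0384,-0.0362,0,0,0,0],[0.03,0,0,0.04,0,0,0],[0.03,0,0,0.04,0,0,0],[0.03,0,0,0,0,0,0],[0.03,0,0,0,0,0,0]]'
cat > pose.py <<'E'
from h import *
for i in range(3):
  p,R,s=tool();print(p.round(4),np.degrees(np.arctan2(-R[0,1],R[1,1])).round(2));ctrl.get_image('wrist')
E
python3 pose.py
```

```text
time: 22.88
position: [0.396, -0.273, 0.1535]
tool_rot: [-0.124, -3.138, 0.002]
ft_force: [0.7, -0.4, -2.6]
grip_width: 0.46
grip_force: 29.8
[ 0.396  -0.273   0.1535] -4.52
[ 0.3967 -0.2732  0.1541] -4.51
[ 0.397  -0.2731  0.1543] -4.49
```

```bash
python3 -m handwheel '[[0.03,0.0007,0.0005,0.025,0,0,0],[0.03,0,0,0.015,0,0,0],[0.03,0,0,0.008,0,0,0],[0.03,0,0,0.008,0,0,0],[0.03,0,0,0,0,0,0]]'
python3 -m handwheel '[[0.03,0,0,0.008,0,0,0],[0.03,0,0,0.008,0,0,0],[0.03,0,0,0,0,0,0]]'
```

```text
time: 23.65
position: [0.3953, -0.2722, 0.097]
tool_rot: [-0.124, -3.139, 0.0]
ft_force: [-0.5, -0.6, -1.4]
grip_width: 0.458
grip_force: 29.8
time: 24.02
position: [0.3947, -0.272, 0.0803]
tool_rot: [-0.124, -3.138, -0.0]
ft_force: [-0.5, -0.2, -2.3]
grip_width: 0.458
grip_force: 29.8
```

```bash
python3 -m handwheel '[[0.03,0,0,0.006,0,0,0],[0.03,0,0,0.004,0,0,0],[0.03,0,0,0.003,0,0,0],[0.03,0,0,0,0,0,0]]'
```

```text
time: 24.52
position: [0.3954, -0.2726, 0.0681]
tool_rot: [0.124, 3.139, -0.001]
ft_force: [-0.3, -0.4, -1.1]
grip_width: 0.458
grip_force: 29.9
```

```bash
python3 -m handwheel '[[0.03,0,0,0.0015,0,0,0],[0.03,0,0,0,0,0,0]]'; python3 -m handwheel '[[0.07,0,0,0,0,0,0],[0.07,0,0,0,0,0,0],[0.07,0,0,0,0,0,0],[0.07,0,0,-0.04,0,0,0],[0.07,0,0,-0.055,0,0,0],[0.07,0,0,-0.055,0,0,0],[0.07,0,0,0,0,0,-4.5],[0.07,-0.0315,0.0505,0,0,0,0],[0.07,-0.0315,0.0505,0,0,0,0],[0.07,-0.0315,0.0505,0,0,0,0],[0.07,0,0,0,0,0,0],[0.07,0,0,0,0,0,0]]'
python3 look.py w10
```

```text
time: 24.78
position: [0.3956, -0.2731, 0.0678]
tool_rot: [0.125, 3.139, 0.0]
ft_force: [-5.1, 1.9, 11.5]
grip_width: 0.456
grip_force: 30.0
time: 26.28
position: [0.4895, -0.1214, 0.2163]
tool_rot: [-0.001, -3.141, 0.002]
ft_force: [0.6, -0.9, 0.9]
grip_width: 0.806
grip_force: 0.0
[ 0.4895 -0.1214  0.2163] tool yaw -0.02
blue_red [498.0, 144.0] [0.4397, 0.1285] yaw 0.6 rect [57.0, 48.0] [446.0, 121.0]
yellow_red [93.8, 91.2] [0.3913, -0.2725] yaw -4.8 rect [44.0, 60.0] [399.0, -269.0]
yellow_green [253.6, 151.5] [0.4492, -0.1205] yaw 0.3 rect [60.0, 40.0] [456.0, -120.0]
[ 0.4893 -0.1221  0.2164] tool yaw -0.12
blue_red [498.3, 143.6] [0.4395, 0.1284] yaw 0.3 rect [57.0, 48.0] [446.0, 121.0]
yellow_red [94.4, 91.8] [0.3914, -0.2724] yaw -4.6 rect [44.0, 60.0] [399.0, -269.0]
yellow_green [254.4, 151.8] [0.4493, -0.1203] yaw -0.1 rect [40.0, 59.0] [456.0, -120.0]
[ 0.4893 -0.1223  0.2165] tool yaw -0.17
blue_red [498.3, 143.6] [0.4397, 0.1285] yaw 0.5 rect [57.0, 48.0] [446.0, 121.0]
yellow_red [94.5, 91.9] [0.3913, -0.2723] yaw -4.6 rect [44.0, 60.0] [399.0, -269.0]
yellow_green [254.5, 151.7] [0.4492, -0.1203] yaw -0.1 rect [40.0, 59.0] [456.0, -120.0]
```

View pics/w10.png

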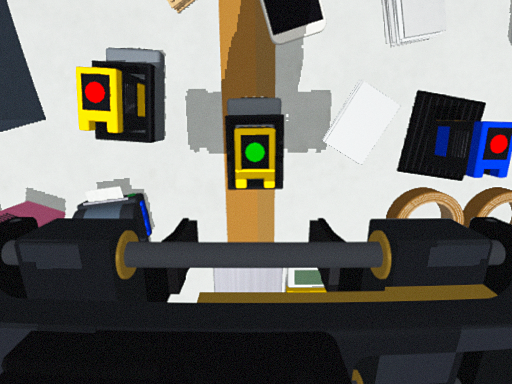

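yellow_spent is in cradle_1 at (94,92), on the exact spot blue_charged left. yellow_charged (yellow cap, green lamp) is at (254,152). blue_spent stands upright on the mat at (498,144). Grasping yellow_charged.

```bash
python3 -m handwheel '[[0.07,0.0375,0.001,0.03,0,0,0],[0.07,0,0,0.036,0,0,0],[0.07,0,0,0,0,0,0],[0.07,0,0,0,0,0,0]]'
python3 look.py w11
```

```text
time: 26.92
position: [0.4532, -0.1205, 0.1517]
tool_rot: [0.002, 3.14, -0.001]
ft_force: [0.4, 0.2, 0.1]
grip_width: 0.803
grip_force: 0.0
[ 0.4532 -0.1205  0.1517] tool yaw -0.09
yellow_red [52.1, 133.7] [0.3914, -0.2723] yaw -4.7 rect [46.0, 59.0] [398.0, -267.0]
yellow_green [252.8, 205.6] [0.4484, -0.1203] yaw -0.1 rect [40.0, 56.0] [452.0, -120.0]
[ 0.4535 -0.1204  0.1519] tool yaw -0.07
yellow_red [51.9, 132.8] [0.3913, -0.2724] yaw -4.8 rect [46.0, 59.0] [398.0, -267.0]
yellow_green [252.8, 205.2] [0.4485, -0.1202] yaw -0.0 rect [40.0, 57.0] [452.0, -120.0]
[ 0.4536 -0.1202  0.1519] tool yaw -0.05
yellow_red [51.8, 132.5] [0.3912, -0.2724] yaw -4.8 rect [46.0, 59.0] [398.0, -267.0]
yellow_green [252.5, 205.1] [0.4485, -0.1204] yaw -0.0 rect [40.0, 56.0] [452.0, -120.0]
```

```bash
python3 -m handwheel '[[0.07,0,0,0.04,0,0,0],[0.07,0,0,0.041,0,0,0],[0.07,0,0,0,0,0,0],[0.07,0,0,0,0,0,0],[0.03,0,0,0,0,0,0],[0.03,0,0,0,0,0,0],[0.03,0,0,0,0,0,0],[0.03,0,0,0,0,0,0]]' 30
python3 -m handwheel '[[0.03,0,0,-0.03,0,0,0],[0.03,0,0,-0.04,0,0,0],[0.03,0,0,-0.05,0,0,0],[0.03,0,0,-0.04,0,0,0],[0.03,0,0,0,0,0,0],[0.03,0,0,0,0,0,0]]'
```

```text
time: 28.08
position: [0.4526, -0.1198, 0.0698]
tool_rot: [0.001, 3.141, 0.001]
ft_force: [1.5, -0.4, 2.0]
grip_width: 0.455
grip_force: 29.9
time: 28.82
position: [0.4516, -0.1196, 0.2284]
tool_rot: [-0.001, -3.14, -0.001]
ft_force: [0.3, -0.6, -3.7]
grip_width: 0.459
grip_force: 29.9
```

```bash
python3 -m handwheel '[[0.03,-0.0464,0.0156,0,0,0,0],[0.03,-0.0464,0.0156,0,0,0,0],[0.03,-0.0464,0.0156,0,0,0,0],[0.03,-0.0464,0.0156,0,0,0,0],[0.03,-0.0464,0.0156,0,0,0,0],[0.03,0,0,0.04,0,0,0],[0.03,0,0,0.035,0,0,0],[0.03,0,0,0,0,0,0],[0.03,0,0,0,0,0,0]]'
python3 pose.py
```

```text
time: 29.95
position: [0.6845, -0.0423, 0.1548]
tool_rot: [-0.001, -3.141, 0.001]
ft_force: [0.3, 0.6, -1.5]
grip_width: 0.457
grip_force: 29.9
[ 0.6845 -0.0423  0.1548] -0.05
[ 0.685  -0.0423  0.1558] -0.04
[ 0.6852 -0.0423  0.1562] -0.03
```

```bash
python3 -m handwheel '[[0.03,0.001,0.0005,0.025,0,0,0],[0.03,0,0,0.015,0,0,0],[0.03,0,0,0.008,0,0,0],[0.03,0,0,0.008,0,0,0],[0.03,0,0,0,0,0,0]]'
python3 -m handwheel '[[0.03,0,0,0.008,0,0,0],[0.03,0,0,0.008,0,0,0],[0.03,0,0,0,0,0,0]]'
```

```text
time: 30.72
position: [0.6833, -0.0413, 0.0982]
tool_rot: [-0.001, -3.141, -0.0]
ft_force: [-0.7, -0.5, -1.7]
grip_width: 0.456
grip_force: 29.9
time: 31.1
position: [0.6828, -0.0411, 0.0816]
tool_rot: [-0.001, -3.14, -0.0]
ft_force: [-0.3, -0.5, -2.8]
grip_width: 0.451
grip_force: 29.9
```

```bash
python3 -m handwheel '[[0.03,0,0,0.006,0,0,0],[0.03,0,0,0.004,0,0,0],[0.03,0,0,0.003,0,0,0],[0.03,0,0,0,0,0,0]]'
```

```text
time: 31.6
position: [0.6836, -0.0413, 0.0699]
tool_rot: [0.001, 3.141, 0.0]
ft_force: [-1.0, 0.6, 0.4]
grip_width: 0.455
grip_force: 29.9
```

```bash
python3 -m handwheel '[[0.03,0,0,0.001,0,0,0],[0.03,0,0,0,0,0,0]]'; python3 -m handwheel '[[0.07,0,0,0,0,0,0],[0.07,0,0,0,0,0,0],[0.07,0,0,0,0,0,0],[0.07,0,0,-0.04,0,0,0],[0.07,0,0,-0.055,0,0,0],[0.07,0,0,-0.055,0,0,0],[0.07,-0.035,0,0,0,0,0],[0.07,0,0,0,0,0,0]]'
python3 look.py w12
python3 -m handwheel '[[0.07,0.0357,0.0259,0,0,0,0],[0.07,0.0357,0.0259,0,0,0,0],[0.07,0.0357,0.0259,0,0,0,0],[0.07,0.0357,0.0259,0,0,0,0],[0.07,0.0357,0.0259,0,0,0,0],[0.07,0.0357,0.0259,0,0,0,0],[0.07,0.0257,0.0229,0,0,0,0],[0.07,0,0,0,0,0,0],[0.07,0,0,0,0,0,0]]'
python3 look.py w13 .096
```

```text
time: 31.85
position: [0.6837, -0.0414, 0.0698]
tool_rot: [0.001, 3.141, 0.001]
ft_force: [-0.8, -0.4, 5.6]
grip_width: 0.457
grip_force: 29.9
time: 32.85
position: [0.7199, -0.0408, 0.2183]
tool_rot: [-0.002, 3.141, -0.001]
ft_force: [-0.9, 0.3, -0.4]
grip_width: 0.802
grip_force: 0.0
[ 0.7199 -0.0408  0.2183] tool yaw 0.06
yellow_green [251.8, 151.5] [0.68, -0.0417] yaw 0.1 rect [73.0, 56.0] [681.0, -42.0]
[ 0.7185 -0.0413  0.2177] tool yaw 0.0
yellow_green [252.3, 153.4] [0.6802, -0.0417] yaw 0.0 rect [72.0, 56.0] [680.0, -42.0]
[ 0.7179 -0.0416  0.2176] tool yaw -0.04
yellow_green [252.6, 154.3] [0.6803, -0.0416] yaw -0.0 rect [56.0, 72.0] [681.0, -42.0]
time: 34.12
position: [0.4785, 0.1364, 0.2182]
tool_rot: [-0.001, -3.141, -0.001]
ft_force: [0.7, 0.6, 0.4]
grip_width: 0.805
grip_force: 0.0
[0.4785 0.1364 0.2182] tool yaw -0.03
blue_red [251.7, 152.6] [0.4404, 0.1356] yaw 0.0 rect [58.0, 41.0] [446.0, 136.0]
[0.479  0.1359 0.2184] tool yaw -0.11
blue_red [252.3, 152.0] [0.4403, 0.1356] yaw 0.9 rect [60.0, 41.0] [446.0, 135.0]
[0.4792 0.1356 0.2184] tool yaw -0.16
blue_red [252.5, 151.7] [0.4403, 0.1356] yaw 0.8 rect [60.0, 40.0] [446.0, 135.0]
```

View pics/w12.png

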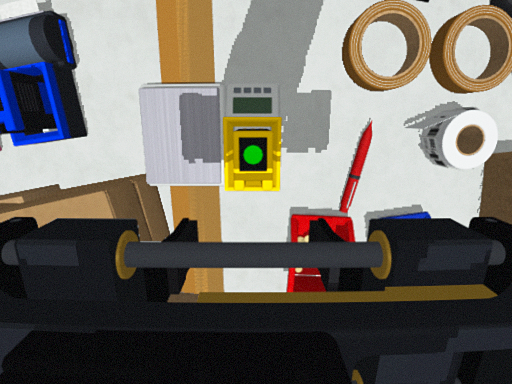

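yellow_charged is home in the scale, green lamp at (252,154). Now taking blue_spent from the mat.

```bash
python3 -m handwheel '[[0.07,0.0355,0,0.04,0,0,0],[0.07,0,0,0.036,0,0,0],[0.07,0,0,0.04,0,0,0],[0.07,0,0,0.040,0,0,0],[0.07,0,0,0,0,0,0],[0.07,0,0,0,0,0,0],[0.03,0,0,0,0,0,0],[0.03,0,0,0,0,0,0],[0.03,0,0,0,0,0,0],[0.03,0,0,0,0,0,0]]' 30
python3 -m handwheel '[[0.03,0,0,-0.03,0,0,0],[0.03,0,0,-0.04,0,0,0],[0.03,0,0,-0.05,0,0,0],[0.03,0,0,-0.045,0,0,0],[0.03,0,0,0,0,0,0],[0.03,0,0,0,0,0,0]]'
```

```text
time: 35.52
position: [0.4432, 0.1371, 0.0629]
tool_rot: [0.0, 3.141, 0.001]
ft_force: [-0.4, -0.7, 1.7]
grip_width: 0.464
grip_force: 29.7
time: 36.28
position: [0.4423, 0.1366, 0.2262]
tool_rot: [-0.001, -3.14, 0.001]
ft_force: [-0.2, 0.3, -3.6]
grip_width: 0.456
grip_force: 29.7
```

```bash
python3 -m handwheel '[[0.03,-0.002,-0.0513,0,0,0,0],[0.03,-0.002,-0.0513,0,0,0,0],[0.03,-0.002,-0.0513,0,0,0,0],[0.03,-0.002,-0.0513,0,0,0,0],[0.03,-0.002,-0.0513,0,0,0,0],[0.03,0,0,0.04,0,0,0],[0.03,0,0,0.032,0,0,0],[0.03,0,0,0,0,0,0],[0.03,0,0,0,0,0,0]]'
python3 pose.py
```

```text
time: 37.4
position: [0.453, -0.1195, 0.1558]
tool_rot: [-0.0, -3.141, 0.002]
ft_force: [-0.1, 0.3, -2.8]
grip_width: 0.46
grip_force: 29.7
[ 0.453  -0.1195  0.1558] -0.02
[ 0.4536 -0.1194  0.1563] -0.0
[ 0.4538 -0.1194  0.1565] 0.0
```

```bash
python3 -m handwheel '[[0.03,0.001,-0.0005,0.025,0,0,0],[0.03,0,0,0.015,0,0,0],[0.03,0,0,0.008,0,0,0],[0.03,0,0,0.008,0,0,0],[0.03,0,0,0,0,0,0]]'
python3 -m handwheel '[[0.03,0,0,0.008,0,0,0],[0.03,0,0,0.008,0,0,0],[0.03,0,0,0,0,0,0]]'
```

```text
time: 38.17
position: [0.452, -0.12, 0.0995]
tool_rot: [-0.001, -3.141, 0.001]
ft_force: [0.2, -0.4, -2.9]
grip_width: 0.459
grip_force: 29.7
time: 38.55
position: [0.4513, -0.12, 0.0828]
tool_rot: [-0.001, -3.14, 0.001]
ft_force: [0.2, -0.3, -2.6]
grip_width: 0.46
grip_force: 29.7
```

```bash
python3 -m handwheel '[[0.03,0,0,0.006,0,0,0],[0.03,0,0,0.004,0,0,0],[0.03,0,0,0.003,0,0,0],[0.03,0,0,0,0,0,0]]'
```

```text
time: 39.05
position: [0.452, -0.1204, 0.0707]
tool_rot: [-0.001, -3.141, 0.001]
ft_force: [-0.9, -1.1, -0.1]
grip_width: 0.454
grip_force: 29.8
```

Floor contact came at the expected height. Pressing lightly, releasing, rising clear and backing off for a final look.

```bash
python3 -m handwheel '[[0.03,0,0,0.001,0,0,0],[0.03,0,0,0,0,0,0]]'; python3 -m handwheel '[[0.07,0,0,0,0,0,0],[0.07,0,0,0,0,0,0],[0.07,0,0,0,0,0,0],[0.07,0,0,-0.04,0,0,0],[0.07,0,0,-0.055,0,0,0],[0.07,0,0,-0.055,0,0,0],[0.07,0,0.05,0,0,0,0],[0.07,0,0.06,0,0,0,0],[0.07,0,0.06,0,0,0,0],[0.07,0,0.06,0,0,0,0],[0.07,0,0.06,0,0,0,0],[0.07,0,0,0,0,0,0]]'
python3 - <<'E'
from h import *
im,d=ctrl.get_image("top");ci=ctrl.camera_info("top");cv2.imwrite("pics/top1.png",im[60:280,140:440])
cv2.imwrite("pics/top1.png",cv2.resize(im[80:280,160:420],None,fx=3,fy=3,interpolation=cv2.INTER_CUBIC))
K=np.array(ci["intrinsics"]);R=np.array(ci["R"]);t=np.array(ci["t"])
d0=np.load("pics/top0.npy")
for o in packs(im,ci):
    u,v=np.round(o[1]).astype(int);print(*o,'depth change',(np.median(d[v-2:v+3,u-2:u+3])-np.median(d0[v-2:v+3,u-2:u+3])).round(4))
print(ctrl.get_state()["position"])
E
```

```text
time: 39.3
position: [0.4521, -0.1206, 0.0705]
tool_rot: [-0.001, -3.141, -0.0]
ft_force: [-4.8, -1.4, 10.9]
grip_width: 0.461
grip_force: 29.8
time: 40.8
position: [0.4508, 0.1753, 0.219]
tool_rot: [0.013, -3.141, 0.001]
ft_force: [-0.5, 0.2, -0.3]
grip_width: 0.804
grip_force: 0.0
yellow_red [316.7, 239.9] [0.3915, -0.2742] yaw -4.8 rect [41.0, 60.0] [398.0, -274.0] depth change -0.0002
blue_red [247.0, 213.8] [0.4494, -0.1224] yaw -0.2 rect [40.0, 62.0] [456.0, -122.0] depth change -0.0007
blue_green [329.0, 138.5] [0.6203, -0.3088] yaw 7.2 rect [86.0, 66.0] [611.0, -298.0] depth change 0.0002
yellow_green [212.3, 113.3] [0.6807, -0.0432] yaw -0.4 rect [65.0, 84.0] [674.0, -50.0] depth change 1e-04
[0.45155946 0.17196731 0.21907472]
```

View pics/top1.png

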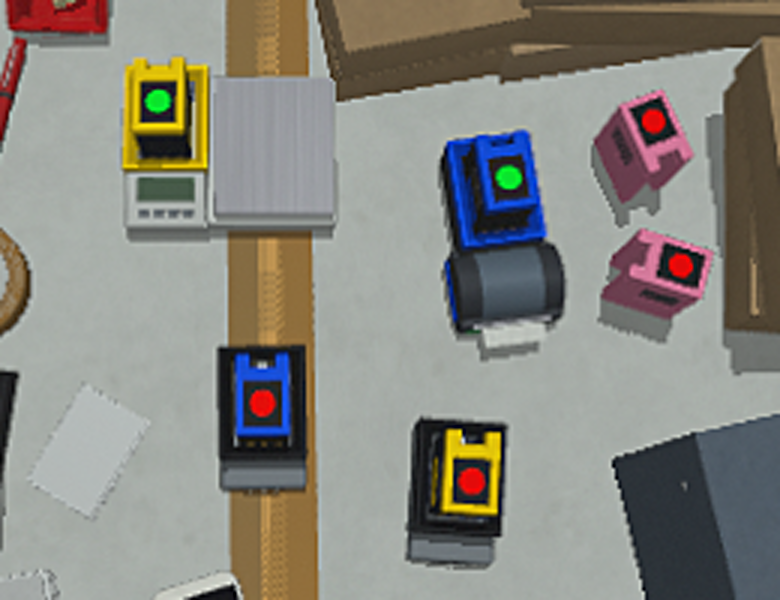

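The final top view (crop) shows green-lamp packs in the scale (157,101) and printer (509,177), and red-lamp packs in the cradles (263,403) and (471,481). Each pack is at the starting height to within 1 mm, and the pinks are untouched. Handing in.

```bash
python3 -c "
from bench import ctrl
print(ctrl.close_job())"
```

```text
the job is handed in; nothing more can be done
None
```

Job handed in at about 41 s: blue_charged is home in the printer, yellow_charged in the scale, yellow_spent in cradle_1 and blue_spent in cradle_2, all upright and let go, with lamp heights within 1 mm of the start.

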